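Dust sleeve on, then hold the sander's dead-man paddle half-way

TASK

Get the bench sander ready and run it at slow speed: first push the black dust sleeve fully home on the sander's upright dust spigot and let go of it, then press the sprung dead-man paddle with the fingertips half-way down, so that the paddle lies level. Keep it there for two seconds and finish while still holding it pressed half-way: do not let go at the end. Do not press the paddle before the sleeve is on, and leave everything else on the bench where it is.

Things in the scene. Friction and masses are not known exactly. Their poses are not given: they have to be found in the camera images.
- sleeve: Loose upright black plastic tube, open at both ends, 85 mm tall, 40 to 85 g. Bore 40 mm right through; outside 47 mm across, with a wider collar 55 mm across on its lowest 25 mm. Starts upright on the bench in the front row, among a tin, a tape roll and a log slice. Origin: centre of its lower end; z up along the tube.
- sander: Fixed grey bench disc sander, foot 220 x 280 mm, 205 mm tall, left or right, may be turned. At its front (own -x) a low grey dust chute, 75 mm wide, 50 mm high, carries the spigot. Origin: on the bench under the machine; the spigot axis is 130 mm from it to the front (own -x); the tall parts start about 100 mm behind the spigot axis.
- spigot_root (a point): Foot of the dust spigot: centre of the top face of its flange (flange 60 mm across), 54 mm above the bench. The upright metal spigot is 37 mm across and rises 40 mm from here, its top rim chamfered 3 mm. The sleeve is fully home when its lower end rests on the flange, so that its origin coincides with this point. z up.
- switch: Fixed dead-man switch on a steel plate 210 x 120 x 12 mm, left or right, may be turned. Two grey cheeks 94 mm high carry the hinge, 75 mm above its origin; the paddle reaches 130 mm from there to its front (own -x). A metal index post, 12 mm across, 82 mm high, stands 46 mm beside the pad centre (own +y); the pad top is level with its top at half-way.
- pad (a point): Centre of the top face of the paddle's black pad (56 x 56 mm, 14 mm thick), to be pressed downwards; the point moves with the paddle. About 101 mm above the bench at rest, 82 mm half-way (pad and arm level), 63 mm at the stop. Its frame is upright with the paddle at rest (x to the hinge) and turns with it when pressed.
- paddle (a joint): Hinge angle of the paddle, rad: 0 at rest (pad end raised, tipped 0.15 rad), 0.15 half-way (level), 0.30 at the stop; 130 mm from hinge to pad, so 0.01 rad is 1.3 mm at the pad. A spring returns it when released: about 3.5 N at the pad to start it, about 6 N half-way, about 8.5 N at the stop.
- tin: Bystander: closed round tin, 66 mm across, 75 mm tall, loose in the front row. Origin: centre of its underside.
- tape: Bystander: roll of paper tape, a flat ring 96 mm across and 25 mm high, loose in the front row. Origin: centre of its underside.
- slice: Bystander: slice of a log, 84 mm across and 22 mm high, loose in the front row. Origin: centre of its underside.
- hammer: Bystander: hammer lying on the right of the bench. Origin near its middle.
- brush: Bystander: brush lying on the left of the bench. Origin near its middle.
- oil: Bystander: bottle, 68 mm across, 150 mm tall, standing on the left. Origin: centre of its underside.

How it is judged:
By the outcome, as a careful person would: the job done as asked, in the order asked, and still so for the second after the job is handed in, while the arm keeps its last pose, push and grip.
It also fails if it takes over 58 s, if anything falls off the work surface, if the arm or the gripper's body presses on something with over 40 N, if the wrist force passes 120 N, or if a joint passes its speed limit or range.

ROBOT

A 7-joint arm with a two-finger parallel gripper is mounted at the origin on the work surface. World frame = base frame: x ahead of the robot, y to its left, z up, the work surface at z = 0. Lengths are in m, angles in rad, forces in N, time in s.
With the tool pointing down it reaches from about 0.4 to 0.85 m from the base axis. Payload 10.4 kg.
Tool frame: the origin (TCP) lies between the finger pads; the fingertips stand 19 mm ahead of it and the grasp point (between the pads) is the TCP (manip.tips_ahead is the distance from the TCP to the fingertips, in m); z points along the fingers, y is the line along which they close (so a half turn about z gives the same grasp; the last joint's range is limited). The gripper opens to 85 mm and grips with 20 to 120 N. Pads are 22 mm wide; open, the fingers measure 114 mm over their backs; the gripper's body (76 mm by 85 mm) begins 54 mm behind the grasp point. The pads swing forward as they close: fully open they stand 13 mm farther back than shut.
Start: joints at [1.123, 0.332, -0.065, 1.46, 0.022, 1.35, -0.088], TCP at [0.258, -0.569, 0.25] pointing down, gripper open.
Joint ranges: [-2.6, 2.6], [-0.5, 2.12], [-1.47, 1.34], [0.16, 2.42], [-1.27, 4.41], [0.06, 2.06], [-2.6, 2.6]. Speed limits (rad/s): [2.22, 2.22, 2.79, 2.79, 3.14, 3.14, 3.14].

INTERFACE

Orientations are given as a unit quaternion [x, y, z, w].
In Python, from workcell import manip, viewer gives the robot as it stands.
- The arm moves only by the tool arm_command, never from a script. Its argument "series" is text: rows parted by semicolons, each of 5 numbers parted by spaces: the closure, from 0 (fully open) to 1 (shut), then the shift along the tool's x, y, z normalised to -1 to 1, where 1 is 0.4 m, then the turn about the tool's z normalised to -1 to 1, where 1 is 180 degrees. In form: jaw tx ty tz spin; .... A call has exactly 10 rows; each row shifts and turns the commanded pose from where the row before left it, along the tool's axes as they then stand; what a row does not reach is not made up. A row lasts 1/8 s, in which the tool goes at most 62.5 mm and 10.7 degrees, less where a joint would pass 70% of its speed; a pose out of reach is approached as far as the arm can. A call with a number of a shift or a turn outside -1 to 1 is refused whole. A call with a gripper value outside its range is refused whole. The fingers move at their own pace and stop on an object; "newtons" is the grip in N (left out, the last holds). Time passes only in rows, so rows that do not move let the fingers close, or fill a call up. It gives the time, the measured TCP pose, the force, the opening and the grip force at its end, in the units of the state.
- manip.get_obs(): the state, without advancing time (a new reading comes with each control period).
- viewer.camera(name): name is "scene" or "top" or "wrist"; returns a dict with "pixels" (384x512x3 uint8, red, green, blue), "intrinsics" (3x3 intrinsics, pixels), "extrinsics" (4x4, takes a point from world to camera coordinates). Camera axes: x right, y up, looking along -z (the intrinsics and any distortion apply to the point x, -y, -z); pixel columns grow to the right and rows downward; lengths in m; the calibration is good to about 2 mm. The wrist camera is an equidistant fisheye: a pixel r from the principal point sees the ray r / f radians off the axis. A picture is of the moment at which its call begins. There is no depth.
- manip.hand_in(): hands the job in; it is judged then, once.
The state is a dict: "clock": time; "joint_pos": joint angles; "joint_velocities": joint speeds; "tau": joint torques, N m; "position": TCP position; "ee_rot": TCP orientation; "ft_force": force on the tool from outside, world axes, zero at the start; "torque": the same for the moment, N m; "grip_width": opening from 0.0 (shut) to 1.0 (fully open); "grasp_force": force on a finger pad.
Only numpy, scipy, OpenCV 4.12 (cv2) and the standard library are available. Lean on these libraries where they do the work, as an engineer would, in place of code of your own. Each camera call takes 0.05 s, during which the arm holds its last target. There are 200 camera calls.

## Working session

There is one attempt and no reset: what is moved stays moved. The work goes in short steps, Python scripts to look and compute and a tool call to move; the robot and the scene stay as the last step left them, time stands still between calls to the robot, and variables do not carry over. Pictures are saved under pics/ and viewed, at most 10 in all, crops included, and the job is handed in when it is done.

Besides the shell and the picture viewer there is one more tool, called after ">>>" by a JSON object that holds its "method" and its "body". arm_command: Moves the arm, as the interface text tells. Scaled input: -1 to 1 covers 0.4 m each way for a shift and 180 degrees each way for a turn. Its arguments: {"type":"object","properties":{"series":{"type":"string"},"newtons":{"type":"number"}},"required":["series"]}

```bash
mkdir -p pics; ls
python3 - <<'E'
from workcell import manip, viewer
import cv2, numpy as np, pickle
print({k:np.round(v,3) for k,v in manip.get_obs().items()}, manip.tips_ahead)
d={}
for n in ("scene","top","wrist"):
    c=viewer.camera(n); d[n]=c; cv2.imwrite(f"pics/{n}0.png",c["pixels"][:,:,::-1])
    print(n,np.round(c["intrinsics"],1).tolist(),np.round(c["extrinsics"],3).tolist(),[k for k in c])
pickle.dump(d,open("c0.pkl","wb"))
E
```

```text
pics
{'clock': np.float64(0.0), 'joint_pos': array([ 1.123,  0.333, -0.065,  1.461,  0.022,  1.35 , -0.088]), 'joint_velocities': array([-0.001, -0.001, -0.002, -0.001,  0.   ,  0.001,  0.001]), 'tau': array([-1.0000e-03, -6.2544e+01,  4.9000e-02, -3.9161e+01,  1.6000e-02,
        1.0000e-02,  0.0000e+00]), 'position': array([ 0.257, -0.569,  0.25 ]), 'ee_rot': array([ 0.978,  0.211, -0.   , -0.001]), 'ft_force': array([-0.585,  0.001, -0.533]), 'torque': array([-0.004,  0.007, -0.044]), 'grasp_force': np.float64(0.0), 'grip_width': np.float64(1.0)} 0.019
scene [[360.5, 0.0, 255.0], [0.0, 360.5, 194.6], [0.0, 0.0, 1.0]] [[0.105, 0.994, -0.009, -0.052], [-0.818, 0.091, 0.568, 0.393], [0.565, -0.052, 0.823, -1.434], [0.0, 0.0, 0.0, 1.0]] ['pixels', 'intrinsics', 'extrinsics']
top [[421.9, 0.0, 250.1], [0.0, 421.9, 192.0], [0.0, 0.0, 1.0]] [[-0.029, -1.0, -0.0, 0.004], [0.988, -0.029, 0.153, -0.578], [-0.153, 0.004, 0.988, -1.253], [0.0, 0.0, 0.0, 1.0]] ['pixels', 'intrinsics', 'extrinsics']
wrist [[297.3, 0.0, 253.1], [0.0, 297.3, 188.8], [0.0, 0.0, 1.0]] [[0.411, -0.911, -0.001, -0.623], [0.88, 0.398, -0.26, 0.034], [0.237, 0.106, 0.966, -0.378], [0.0, 0.0, 0.0, 1.0]] ['pixels', 'intrinsics', 'extrinsics']
```

View pics/top0.png

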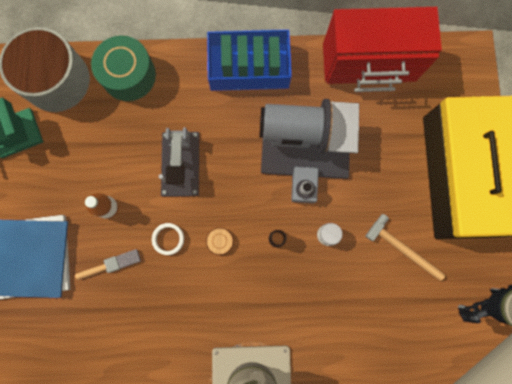

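View pics/scene0.png

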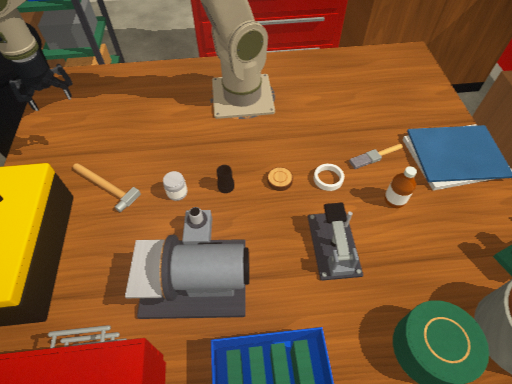

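The top view shows the sleeve at (277,239), the spigot at (306,187) and the switch pad at (175,172). The scene view shows the sleeve at (225,178), the spigot at (196,214) and the pad at (334,212). Next I'll make enlarged crops for measuring.

```bash
cat > h.py <<'E'
import numpy as np, cv2
def ray(c,u,v):
    K,E=c["intrinsics"],c["extrinsics"]; R,t=E[:3,:3],E[:3,3]
    p=np.array([(u-K[0,2])/K[0,0],(v-K[1,2])/K[1,1]])
    if c.get("fish"):
        r=np.hypot(*p); d=np.array([*(p/r*np.sin(r)),np.cos(r)]) if r>0 else np.array([0,0,1.])
    else: d=np.array([*p,1.])
    return -R.T@t, R.T@(d*[1,-1,-1])
def onz(c,u,v,z):
    o,d=ray(c,u,v); return o+d*(z-o[2])/d[2]
def two(c1,p1,c2,p2):
    o1,d1=ray(c1,*p1); o2,d2=ray(c2,*p2)
    s=np.linalg.lstsq(np.c_[d1,-d2],o2-o1,rcond=None)[0]
    a,b=o1+s[0]*d1,o2+s[1]*d2; return (a+b)/2,np.linalg.norm(a-b)
def proj(c,P):
    E,K=c["extrinsics"],c["intrinsics"]; q=(E[:3,:3]@np.asarray(P)+E[:3,3])*[1,-1,-1]
    if c.get("fish"):
        rr=np.hypot(q[0],q[1]); th=np.arctan2(rr,q[2]); q=np.array([q[0]/rr*th,q[1]/rr*th,1])
    return K[0,0]*q[0]/q[2]+K[0,2],K[1,1]*q[1]/q[2]+K[1,2]
E
python3 - <<'E'
import pickle,cv2,numpy as np
from h import *
d=pickle.load(open("c0.pkl","rb")); T,S=d["top"],d["scene"]
def crop(c,x,y,w,h,s): return cv2.resize(c["pixels"][y:y+h,x:x+w,::-1],None,fx=s,fy=s,interpolation=cv2.INTER_CUBIC)
# 4 panels of 400x300: 80x60 and 66x50 etc
a=crop(T,260,165,64,48*2,6)[:, :384]; 
b=crop(T,150,120,64,96,6)[:, :384]
cv2.imwrite("pics/topcrop.png",np.hstack([a,b]))
a=crop(S,170,150,80,100,5);b=crop(S,300,190,80,100,5)
cv2.imwrite("pics/scenecrop.png",np.hstack([a,b]))
for n,c,(x,y,w,h) in (("T",T,(262,225,30,30)),("S",S,(210,158,32,40))):
    g=c["pixels"][y:y+h,x:x+w].max(2); m=(g<60).astype(np.uint8)
    ys,xs=np.nonzero(m); print(n,m.sum(),xs.min()+x,xs.max()+x,ys.min()+y,ys.max()+y,xs.mean()+x,ys.mean()+y)
E
```

```text
T 52 270 285 231 246 277.78846153846155 238.92307692307693
S 368 217 233 165 192 224.70108695652175 179.0461956521739
```

View pics/topcrop.png

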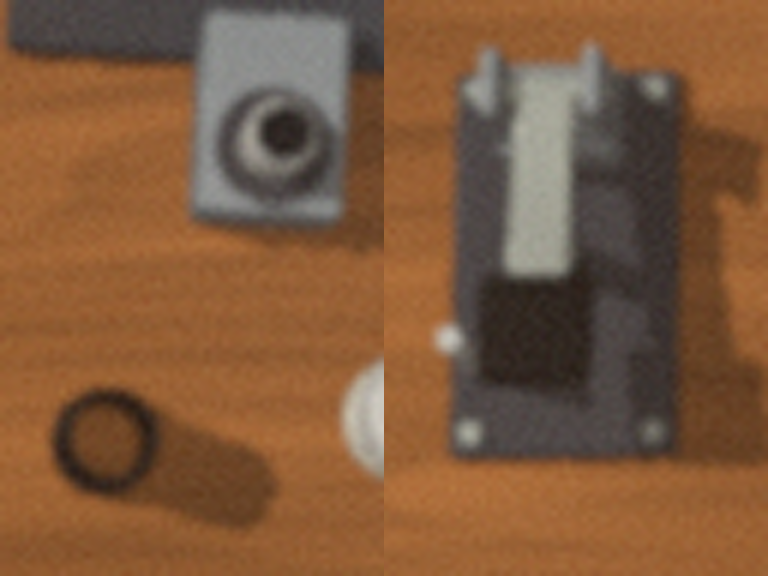

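View pics/scenecrop.png

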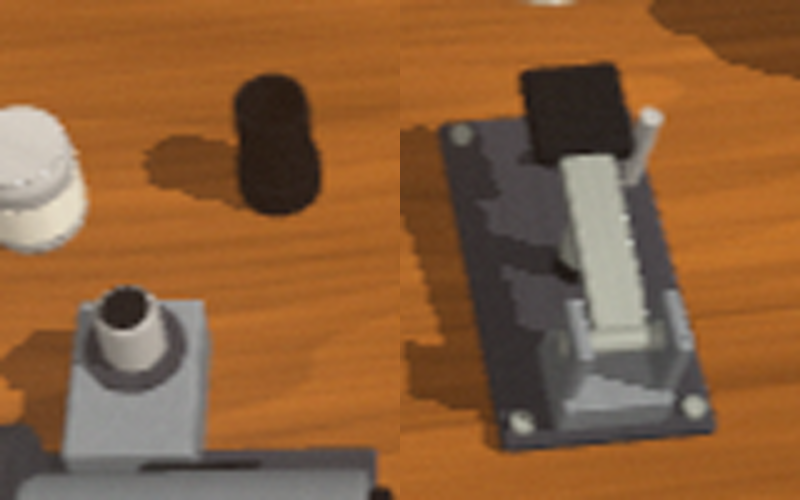

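The top crop shows the sleeve rim centred at crop (105,441), the spigot mouth at (284,131), its flange at (275,145), the pad centre near (535,330) and the post top at (450,338). The scene crop shows the sleeve top at (271,107), the spigot mouth at (128,307) and the post top at (652,117).

Run:
```python
import pickle,cv2,numpy as np
from h import *
np.set_printoptions(precision=4,suppress=True)
d=pickle.load(open("c0.pkl","rb")); T,S=d["top"],d["scene"]
t=lambda x,y,x0=260,y0=165:(x0+(x+.5)/6-.5,y0+(y+.5)/6-.5)
t2=lambda x,y:t(x-384,y,150,120)
s=lambda x,y:(170+(x+.5)/5-.5,150+(y+.5)/5-.5)
s2=lambda x,y:(300+(x-400+.5)/5-.5,190+(y+.5)/5-.5)
for n,a,b,z in [("sleeve",t(105,441),s(271,107),.085),("mouth",t(284,131),s(128,307),.094),("flange",t(275,145),s(134,347),.054),("post",t2(450,338),s2(652,117),.082)]:
    print(n,onz(T,*a,z),onz(S,*b,z),two(T,a,S,b))
print("pad",onz(T,*t2(534,328),.101))
# pad corners top, plate corners, chute corners
for p in [(478,276),(592,276),(586,386),(478,380)]: print("padc",onz(T,*t2(*p),.101))
for p in [(466,88),(657,88),(653,432),(467,432)]: print("bolt",onz(T,*t2(*p),.013))
for p in [(205,10),(350,18),(338,218),(193,212)]: print("chute",onz(T,*t(*p),.05))
# sleeve circle fit in top and neighbours
```

```text
sleeve [ 0.4333 -0.0881  0.085 ] [ 0.4405 -0.0905  0.085 ] (array([ 0.4336, -0.0897,  0.0763]), np.float64(0.0022081144655283005))
mouth [ 0.5825 -0.1818  0.094 ] [ 0.5824 -0.1786  0.094 ] (array([ 0.5824, -0.1801,  0.0943]), np.float64(0.0031348481686590667))
flange [ 0.582  -0.1825  0.054 ] [ 0.5846 -0.1809  0.054 ] (array([ 0.5825, -0.1821,  0.0508]), np.float64(0.0015272082222868672))
post [0.6293 0.2543 0.082 ] [0.63   0.2574 0.082 ] (array([0.6297, 0.2559, 0.0817]), np.float64(0.0030967714805542773))
pad [0.6293 0.2089 0.101 ]
padc [0.6563 0.2365 0.101 ]
padc [0.6547 0.1801 0.101 ]
padc [0.5995 0.1834 0.101 ]
padc [0.6041 0.2364 0.101 ]
bolt [0.7796 0.2607 0.013 ]
bolt [0.7766 0.1582 0.013 ]
bolt [0.5897 0.162  0.013 ]
bolt [0.5926 0.2597 0.013 ]
chute [ 0.6541 -0.1504  0.05  ]
chute [ 0.6477 -0.2249  0.05  ]
chute [ 0.5441 -0.2132  0.05  ]
chute [ 0.5494 -0.1396  0.05  ]
```

>>> {"method": "arm_command", "body": {"series": "0 0 0 0 0.045; 0 0 0 0 0.045; 0 0 0 0 0.045; 0 0.05 -0.135 0 0; 0 0.05 -0.135 0 0; 0 0.05 -0.135 0 0; 0 0.05 -0.135 0 0; 0 0.05 -0.135 0 0; 0 0.05 -0.135 0 0; 0 0.05 -0.135 0 0", "newtons": 25}}

```text
clock: 1.4
position: [0.3976, -0.1895, 0.2503]
ee_rot: [1.0, 0.0, 0.0, 0.0]
ft_force: [0.2, 0.5, -1.3]
grip_width: 0.997
grasp_force: 0.0
```

```bash
cat > snap.py <<'E'
import sys,pickle,cv2,numpy as np
from workcell import manip, viewer
def snap(tag,*names):
    d={}
    for n in names:
        c=viewer.camera(n); c["fish"]=(n=="wrist"); d[n]=c; cv2.imwrite(f"pics/{n}{tag}.png",c["pixels"][:,:,::-1])
    pickle.dump(d,open(f"c{tag}.pkl","wb")); return d,manip.get_obs()
if __name__=="__main__":
    d,o=snap(sys.argv[1],*sys.argv[2:]); print(np.round(o["position"],4),np.round(o["ee_rot"],4))
    for n,c in d.items(): print(n,np.round(-c["extrinsics"][:3,:3].T@c["extrinsics"][:3,3],3))
    from h import proj
    for P in [(.434,-.089,.085),(.5825,-.181,.094),(.63,.209,.1)]: print(P,[np.round(proj(c,P)) for c in d.values()])
E
python3 snap.py 1 wrist
```

```text
[ 0.4003 -0.1822  0.2506] [ 1.0e+00  4.4e-03  6.0e-04 -8.0e-04]
wrist [ 0.462 -0.189  0.374]
(0.434, -0.089, 0.085) [array([154., 142.])]
(0.5825, -0.181, 0.094) [array([245., -10.])]
(0.63, 0.209, 0.1) [array([-35.,  20.])]
```

View pics/wrist1.png

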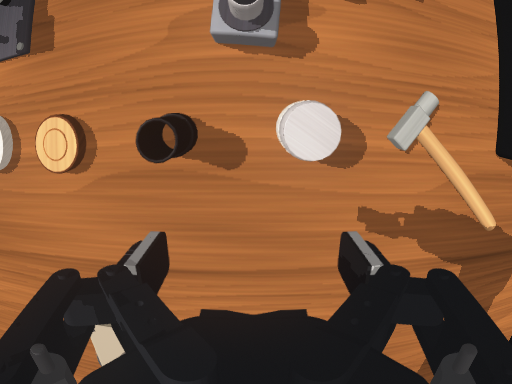

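The wrist view shows the sleeve rim centred at about (157,140), the tin at (310,131) and the spigot at the top edge (245,0). I'll ray-cast it.

Run:
```python
import pickle,numpy as np,cv2
from h import *
c=pickle.load(open("c1.pkl","rb"))["wrist"]
g=c["pixels"][100:180,120:215].max(2); m=(g<45).astype(np.uint8)
k,_=cv2.findContours(m,cv2.RETR_CCOMP,cv2.CHAIN_APPROX_NONE)
for q in k:
    if len(q)>30: e=cv2.fitEllipse(q); print(len(q),np.round(e[0],1)+[120,100],np.round(e[1],1),np.round(e[2]))
for z in (.085,): print(onz(c,157,140,z), onz(c,157+.5,140+.5,z))
from workcell import manip; print(manip.get_obs()["position"])
```

```text
109 [153.6 140.4] [31. 41.] 166.0
150 [177.7 133.9] [37.7 40.7] 179.0
[ 0.43544647 -0.09200162  0.085     ] [ 0.43491956 -0.09251502  0.085     ]
[ 0.40031416 -0.18215651  0.25055592]
```

>>> {"method": "arm_command", "body": {"series": "0 0.0435 -0.115 0 0; 0 0.0435 -0.115 0 0; 0 0 0 0 0; 0 0 0 0 0; 0 0 0 0.0625 0; 0 0 0 0.0625 0; 0 0 0 0.0625 0; 0 0 0 0.0625 0; 0 0 0 0 0; 0 0 0 0 0"}}

```text
clock: 2.7
position: [0.4323, -0.1001, 0.1512]
ee_rot: [1.0, -0.0, 0.0, 0.0]
ft_force: [0.5, -0.1, -0.2]
grip_width: 1.003
grasp_force: 0.0
```

```bash
python3 snap.py 2 wrist
```

```text
[ 0.4326 -0.1     0.1514] [ 1.e+00 -1.e-04  8.e-04  3.e-04]
wrist [ 0.497 -0.099  0.275]
(0.434, -0.089, 0.085) [array([238., 206.])]
(0.5825, -0.181, 0.094) [array([377.,  -9.])]
(0.63, 0.209, 0.1) [array([-60.,  13.])]
```

View pics/wrist2.png

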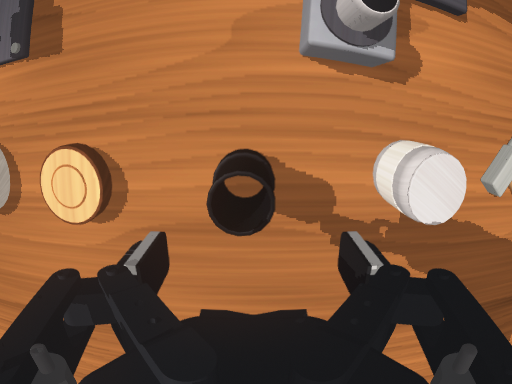

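The sleeve rim circle spans u 207–275 and v 168–236, so its centre is (241,202). That puts the sleeve at about (0.4365, -0.091), clear of the fingers. I'll descend and grasp.

>>> {"method": "arm_command", "body": {"series": "0 0.01 -0.0225 0 0; 0 0 0 0.057 0; 0 0 0 0.057 0; 0 0 0 0.057 0; 0 0 0 0.057 0; 0 0 0 0 0; 0 0 0 0 0; 1 0 0 0 0; 1 0 0 0 0; 1 0 0 0 0", "newtons": 30}}

```text
clock: 4.0
position: [0.4366, -0.0905, 0.0598]
ee_rot: [1.0, 0.0, 0.001, 0.0]
ft_force: [-0.2, -0.2, 5.5]
grip_width: 0.545
grasp_force: 29.9
```

>>> {"method": "arm_command", "body": {"series": "1 0 0 0 0; 1 0 0 0 0; 1 0 0 0 0; 1 0 0 -0.05 0; 1 0 0 -0.1 0; 1 0 0 -0.1 0; 1 0 0 -0.1 0; 1 0 0 0 0; 1 0 0 0 0; 1 0 0 0 0"}}

```text
clock: 5.25
position: [0.4354, -0.0902, 0.198]
ee_rot: [1.0, 0.0, -0.001, -0.0]
ft_force: [-0.8, -0.2, 0.0]
grip_width: 0.547
grasp_force: 31.0
```

```bash
python3 snap.py 3 wrist
```

```text
[ 0.4355 -0.0902  0.1981] [ 1.e+00  3.e-04 -9.e-04 -3.e-04]
wrist [ 0.5   -0.089  0.322]
(0.434, -0.089, 0.085) [array([253., 191.])]
(0.5825, -0.181, 0.094) [array([367.,  16.])]
(0.63, 0.209, 0.1) [array([-24.,  18.])]
```

View pics/wrist3.png

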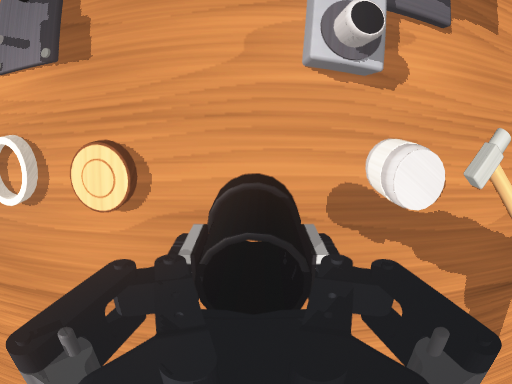

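The sleeve is held upright between the pads, with its rim centred at about (253,279). The spigot mouth is at (367,18), which matches the predicted (367,16). I'll move nearer for a close view of the spigot.

>>> {"method": "arm_command", "body": {"series": "1 0.05 0.075 0 0; 1 0.05 0.075 0 0; 1 0.05 0.075 0 0; 1 0 0 0 0; 1 0 0 0 0; 1 0 0 0 0; 1 0 0 0 0; 1 0 0 0 0; 1 0 0 0 0; 1 0 0 0 0"}}

```text
clock: 6.55
position: [0.4961, -0.1803, 0.1992]
ee_rot: [1.0, 0.0, 0.0, 0.0]
ft_force: [0.8, 1.4, -0.8]
grip_width: 0.545
grasp_force: 31.0
```

```bash
python3 snap.py 4 wrist
```

```text
[ 0.4961 -0.1803  0.1992] [1.e+00 3.e-04 1.e-04 0.e+00]
wrist [ 0.561 -0.179  0.323]
(0.434, -0.089, 0.085) [array([156., 254.])]
(0.5825, -0.181, 0.094) [array([255.,  83.])]
(0.63, 0.209, 0.1) [array([-64.,  87.])]
```

View pics/wrist4.png

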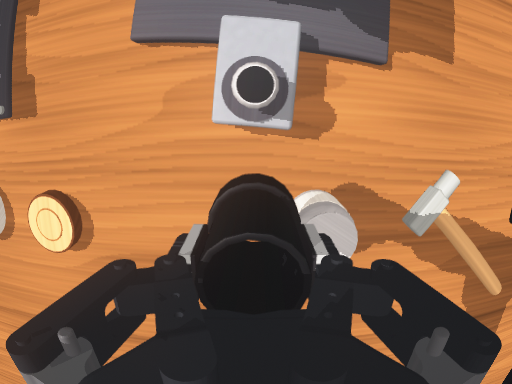

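The spigot mouth centre is at about (255,84), against a prediction of (255,83). The far edge of the sleeve's collar is near v=174 and the far edge of its rim near v=235. Next I'll work out the sleeve axis from those edges.

Run:
```python
import pickle,numpy as np,cv2
from h import *
c=pickle.load(open("c4.pkl","rb"))["wrist"]; p=c["pixels"]
x,y,w,h=222,55,66,62
hs=cv2.cvtColor(p[y:y+h,x:x+w],cv2.COLOR_RGB2GRAY)
for nm,m in (("hole",hs<65),("bright",hs>165)):
    k,_=cv2.findContours(m.astype(np.uint8),cv2.RETR_EXTERNAL,cv2.CHAIN_APPROX_NONE)
    for q in k:
        if len(q)>25:
            e=cv2.fitEllipse(q); ctr=np.array(e[0])+[x,y]; print(nm,len(q),ctr.round(1),np.round(e[1],1),onz(c,*ctr,.094).round(4))
g=p.max(2).astype(int); print("col253",g[166:182,253],"@166;",g[228:252,240],"@228 u240")
for v,z,r in [(174,.139,.0275),(235,.224,.0235)]:
    for dv in (-1,0,1): q=onz(c,253,v+dv,z); print(v+dv,q.round(4),"centre x",round(q[0]-r,4))
for v in (205,):
    row=g[v,190:320]; i=np.nonzero(row<70)[0]+190; print(v,i.min(),i.max())
for v in (185,190):
    row=g[v,195:330]; i=np.nonzero(row<40)[0]+195; print(v,i.min(),i.max(), onz(c,(i.min()+i.max())/2,v,.139).round(4))
```

```text
hole 120 [256.5  86.1] [28.6 37.4] [ 0.5798 -0.182   0.094 ]
bright 53 [227.1 109. ] [12.8 20.7] [ 0.5623 -0.1596  0.094 ]
bright 125 [253.3  83.8] [42.5 44.5] [ 0.5816 -0.1797  0.094 ]
bright 191 [254.   67.7] [28.4 71.9] [ 0.5941 -0.1802  0.094 ]
col253 [212 207 208 207 206 208 211 140  59  46  45  45  44  45  44  44] @166; [33 33 33 34 33 35 53 59 53 48 45 41 39 35 28 27 27 26 27 26 26 25 25 25] @228 u240
173 [ 0.5216 -0.1794  0.139 ] centre x 0.4941
174 [ 0.5209 -0.1794  0.139 ] centre x 0.4934
175 [ 0.5203 -0.1794  0.139 ] centre x 0.4928
234 [ 0.5171 -0.1794  0.224 ] centre x 0.4936
235 [ 0.5167 -0.1794  0.224 ] centre x 0.4932
236 [ 0.5163 -0.1794  0.224 ] centre x 0.4928
205 216 295
185 276 276 [ 0.5138 -0.1941  0.139 ]
190 282 285 [ 0.5104 -0.199   0.139 ]
```

>>> {"method": "arm_command", "body": {"series": "1 0.055 0.00125 0 0; 1 0.055 0 0 0; 1 0.055 0 0 0; 1 0.055 0 0 0; 1 0 0 0 0; 1 0 0 0 0; 1 0 0 0.0475 0; 1 0 0 0.0475 0; 1 0 0 0 0; 1 0 0 0 0"}}

```text
clock: 7.85
position: [0.5842, -0.1807, 0.1612]
ee_rot: [1.0, 0.0, 0.0, -0.0]
ft_force: [0.5, 0.7, -1.4]
grip_width: 0.546
grasp_force: 31.0
```

```bash
python3 snap.py 5 scene top
python3 - <<'E'
import pickle,cv2,numpy as np
d=pickle.load(open("c5.pkl","rb"))
f=lambda c,x,y:cv2.resize(c["pixels"][y:y+75,x:x+66,::-1],None,fx=6,fy=6,interpolation=cv2.INTER_CUBIC)
cv2.imwrite("pics/c5.png",np.hstack([f(d["scene"],163,165),f(d["top"],270,150)]))
E
```

```text
[ 0.5845 -0.1808  0.1617] [1.e+00 3.e-04 5.e-04 2.e-04]
scene [ 1.138 -0.06   0.957]
top [ 0.379 -0.008  1.327]
(0.434, -0.089, 0.085) [array([224., 169.]), array([277., 238.])]
(0.5825, -0.181, 0.094) [array([194., 211.]), array([307., 186.])]
(0.63, 0.209, 0.1) [array([334., 211.]), array([175., 174.])]
```

View pics/c5.png

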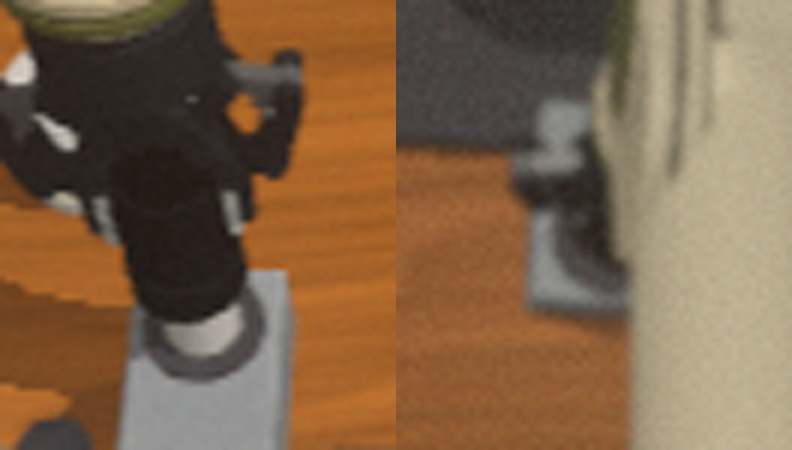

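The scene crop shows the sleeve standing just over the spigot: collar edges at x 132 and 246, and the spigot below at about 165–243. I'll check that offset numerically.

Run:
```python
import pickle,numpy as np
from h import *
d=pickle.load(open("c5.pkl","rb")); c=d["scene"]
q=lambda P:((np.array(proj(c,P))-[163,165]+.5)*6).round(1)
for z in (.0617+.04,.0617+.0525,.0617+.065,.0617+.125): print("sleeve",round(z,3),q((.5823,-.1808,z)))
for z in (.054,.075,.094): print("spigot",z,q((.582,-.181,z)))
p=c["pixels"].max(2).astype(int)
for v in range(206,226,2): print(v,p[v,180:210])
```

```text
sleeve 0.102 [189.1 270.6]
sleeve 0.114 [185.1 256.2]
sleeve 0.127 [181.  241.5]
sleeve 0.187 [160.2 166.4]
spigot 0.054 [203.2 322.5]
spigot 0.075 [196.9 299.9]
spigot 0.094 [191.1 278.8]
206 [159 160 160 114  36  37  37  37  36  39  35  39  39  39  38  40  41  42
  40  39  39  39  43 103 154 174 172 171 171 171]
208 [169 170 169 123  39  35  34  35  34  36  36  39  38  38  37  38  40  40
  41  40  39  43  42  70 129 159 159 160 161 163]
210 [169 170 170 139  69  38  37  34  36  36  37  38  35  39  38  37  37  38
  40  41  42  42  41  48 115 156 158 159 159 167]
212 [171 170 171 172 138  66  37  40  41  38  37  37  34  39  36  39  41  42
  44  44  40  42  42  63 111 145 153 155 154 160]
214 [170 170 168 165 154 100  37  35  38  37  39  39  40  39  40  37  39  40
  37  37  38  41  53  74  80  99 136 153 157 160]
216 [121 120 123 124 112 100  79  49  35  38  36  36  38  40  38  39  41  41
  37  39  71 140 149 102  78  79 100 137 156 153]
218 [117 119 120 117 111  99  85  60  58  60  55  52  53  44  46  64  76 126
 169 173 180 179 162 116  80  79  77 124 157 150]
220 [115 115 111 111 105  99  86  63  58  58  85 117 130 135 142 151 159 167
 172 174 179 179 148  95  82  79  86 124 153 144]
222 [126 127 124 119 104  99  91  67  58  60  61  79 112 131 140 150 154 163
 169 173 155 113  85  79  80  78 120 154 156 142]
224 [126 124 126 122 112 103 123 121  85  79  78  76  79  82  94 101 111 108
  89  87  83  81  81  80  82 121 153 155 159 143]
```

>>> {"method": "arm_command", "body": {"series": "1 0 0 0.01 0; 1 0 0 0.01 0; 1 0 0 0.01 0; 1 0 0 0.01 0; 1 0 0 0 0; 1 0 0 0 0; 1 0 0 0.01 0; 1 0 0 0.01 0; 1 0 0 0 0; 1 0 0 0 0"}}

```text
clock: 9.2
position: [0.5842, -0.1807, 0.1371]
ee_rot: [1.0, 0.0, 0.0, 0.0]
ft_force: [-0.1, 0.4, -0.5]
grip_width: 0.551
grasp_force: 31.0
```

>>> {"method": "arm_command", "body": {"series": "1 0 0 0.0125 0; 1 0 0 0.0125 0; 1 0 0 0.0125 0; 1 0 0 0.01 0; 1 0 0 0 0; 1 0 0 0.005 0; 1 0 0 0.005 0; 1 0 0 0.005 0; 1 0 0 0 0; 1 0 0 0 0"}}

```text
clock: 10.45
position: [0.5846, -0.181, 0.1137]
ee_rot: [1.0, 0.0, 0.001, 0.0]
ft_force: [-3.4, 0.1, 11.8]
grip_width: 0.553
grasp_force: 30.8
```

>>> {"method": "arm_command", "body": {"series": "1 0 0 -0.0025 0; 0 0 0 0 0; 0 0 0 0 0; 0 0 0 0 0; 0 0 0 0 0; 0 0 0 -0.05 0; 0 0 0 -0.1 0; 0 0 0 -0.1 0; 0 0 0 -0.075 0; 0 0 0 0 0"}}

```text
clock: 11.7
position: [0.5855, -0.1808, 0.2474]
ee_rot: [1.0, 0.0, 0.003, 0.001]
ft_force: [-0.5, -0.0, 0.2]
grip_width: 0.999
grasp_force: 0.0
```

>>> {"method": "arm_command", "body": {"series": "0 -0.1 0 0 0; 0 -0.1 0 0 0; 1 -0.05 -0.1 0 0; 1 0 -0.12 0 0; 1 0 -0.12 0 0; 1 0 -0.1 0 0; 1 0 0 0 0; 1 0 0 0 0; 1 0 0 0 0; 1 0 0 0 0"}}

```text
clock: 12.95
position: [0.484, -0.0057, 0.243]
ee_rot: [1.0, -0.0, -0.0, 0.0]
ft_force: [0.4, 0.6, -0.2]
grip_width: 0.002
grasp_force: 0.0
```

```bash
python3 snap.py 6 scene top wrist
python3 - <<'E'
import pickle,cv2,numpy as np
from h import proj
d=pickle.load(open("c6.pkl","rb"))
f=lambda c,x,y:cv2.resize(c["pixels"][y:y+75,x:x+66,::-1],None,fx=6,fy=6,interpolation=cv2.INTER_CUBIC)
cv2.imwrite("pics/c6.png",np.hstack([f(d["scene"],163,165),f(d["top"],270,150)]))
for P in [(.582,-.181,.054),(.582,-.181,.139)]:
  print(((np.array(proj(d["scene"],P))-[163,165]+.5)*6).round(), ((np.array(proj(d["top"],P))-[270,150]+.5)*6).round()+[396,0])
E
```

```text
[ 0.484  -0.0052  0.2431] [ 1.  0. -0.  0.]
scene [ 1.138 -0.06   0.957]
top [ 0.379 -0.008  1.327]
wrist [ 0.549 -0.004  0.367]
(0.434, -0.089, 0.085) [array([224., 169.]), array([277., 238.]), array([334., 225.])]
(0.5825, -0.181, 0.094) [array([194., 211.]), array([307., 186.]), array([426.,  87.])]
(0.63, 0.209, 0.1) [array([334., 211.]), array([175., 174.]), array([50., 48.])]
[203. 322.] [609. 236.]
[176. 226.] [631. 207.]
```

View pics/c6.png

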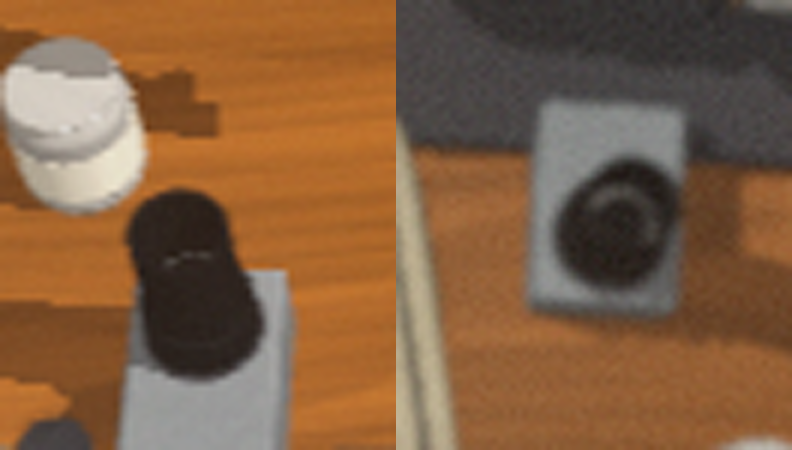

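The sleeve is home: its collar covers the flange, and its rim at crop (182,230) is close to the predicted (176,226). The force also rose at the expected height. I'll move over the pad with the jaw shut.

>>> {"method": "arm_command", "body": {"series": "1 0.0725 -0.107 0 0; 1 0.0725 -0.107 0 0; 1 0.0725 -0.107 0 0; 1 0.0725 -0.107 0 0; 1 0.0725 -0.107 0 0; 1 0 0 0.075 0; 1 0 0 0.075 0; 1 0 0 0.075 0; 1 0 0 0 0; 1 0 0 0 0"}}

```text
clock: 14.35
position: [0.6294, 0.2095, 0.1544]
ee_rot: [1.0, 0.0, 0.001, -0.0]
ft_force: [0.0, 0.2, 0.8]
grip_width: -0.001
grasp_force: 0.0
```

```bash
python3 snap.py 7 wrist
```

```text
[0.6296 0.2096 0.1548] [ 1.e+00  3.e-04  1.e-03 -4.e-04]
wrist [0.694 0.21  0.279]
(0.434, -0.089, 0.085) [array([489., 347.])]
(0.5825, -0.181, 0.094) [array([573., 238.])]
(0.63, 0.209, 0.1) [array([255., 213.])]
```

View pics/wrist7.png

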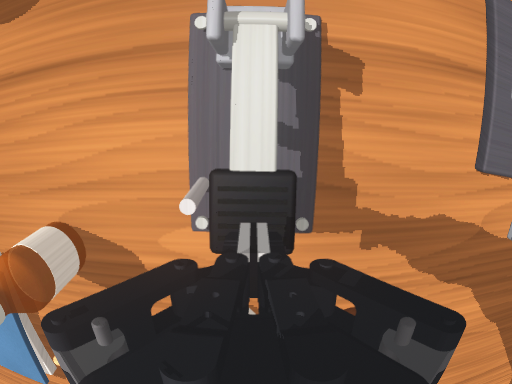

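The pad is centred under the tips: u 209–296, v 170–255, centre about (252,212). That was my 11th picture, one over the limit of 10, so I'll view no more and check by numbers from here.

>>> {"method": "arm_command", "body": {"series": "1 0 0 0.03 0; 1 0 0 0.03 0; 1 0 0 0.02 0; 1 0 0 0.02 0; 1 0 0 0.01 0; 1 0 0 0.01 0; 1 0 0 0.005 0; 1 0 0 0 0; 1 0 0 0 0; 1 0 0 0 0"}}

```text
clock: 15.65
position: [0.6288, 0.2095, 0.1034]
ee_rot: [1.0, 0.0, 0.0, -0.0]
ft_force: [-4.4, -0.4, 5.2]
grip_width: -0.004
grasp_force: 2.5
```

Run:
```python
from workcell import manip
o=manip.get_obs(); print(o["position"],o["ft_force"])
```

```text
[0.62878453 0.2095347  0.1034092 ] [-4.36870062 -0.37233694  5.164954  ]
```

>>> {"method": "arm_command", "body": {"series": "1 0 0 0.003 0; 1 0 0 0.003 0; 1 0 0 0 0; 1 0 0 0 0; 1 0 0 0 0; 1 0 0 0 0; 1 0 0 0 0; 1 0 0 0 0; 1 0 0 0 0; 1 0 0 0 0"}}

```text
clock: 16.9
position: [0.6288, 0.2096, 0.1011]
ee_rot: [1.0, 0.0, 0.0, -0.0]
ft_force: [-5.2, 0.2, 5.4]
grip_width: 0.001
grasp_force: 2.8
```

Run:
```python
import numpy as np,cv2
from snap import snap
from h import *
d,o=snap("8","wrist","scene"); print(o["position"],o["ft_force"],o["ee_rot"])
# numeric view: pad far edge (hinge side), column profile in wrist cam, paddle edges
c=d["wrist"]; g=c["pixels"].max(2).astype(int)
for u in (225,280): print(u,g[150:260:2,u])
for v in (190,200,215): print(v,g[v,180:320:2])
for P in [(.6575,.209,.082),(.6575,.2375,.082),(.6575,.1815,.082),(.6297,.2557,.082)]: print(P,np.round(proj(c,P),1),np.round(proj(d["scene"],P),1))
```

```text
[0.62878332 0.20951928 0.10108376] [-4.74455577 -0.01469788  5.54714943] [ 9.99999904e-01  4.32691349e-04  5.24923618e-05 -5.34791414e-05]
225 [222 222 222 223 222 222 222 222 221 221 221 220 220 221 221 221 221 220
 220  60  46  49  51  51  50  50  50  49  49  46  48  47  48  46  46  45
  42  46  46  44  44  44  44  43  42  49  42  50  42  41  41  38  41  41
  50]
280 [210 208 207 206 204 203 201 198 197 194 192 189 188 186 183 181 179 177
 173 120  44  45  46  47  47  46  45  45  45  41  45  45  43  43  44  43
  42  32  33  33  31  31  33  36  37  40  36  39  36  37  35  36  38  40
  40]
190 [108 108 105 105 104 105 102 100 104 104  51  50  48  48  47  47  47  46
  47  46  47  46  46  46  46  46  47  47  47  47  47  47  48  47  47  47
  46  47  47  47  47  46  46  46  46  46  45  45  45  44  44  44  42  43
  42  43  42  42  41  41  41  37  33  69  69  69  69  70  70  68]
200 [129 190 171 163 151 150 149 144 141 137  48  49  52  52  53  52  52  52
  50  51  51  50  51  50  51  51  50  51  50  51  50  50  49  49  50  48
  50  49  49  50  49  49  49  49  49  48  47  46  46  45  46  45  46  45
  45  45  44  44  44  44  42  38  33  47  70  68  68  69  70  68]
215 [150 149 148 143 140 139 108 103 100 103  55  49  51  49  49  48  48  48
  47  47  48  46  47  47  47  47  47  47  47  47  47  47  47  46  46  47
  47  46  46  45  45  45  44  45  45  44  44  44  44  43  43  44  43  43
  43  43  43  42  43  43  39  34  30  69  67  68  69  70  69  67]
(0.6575, 0.209, 0.082) [256.  183.7] [335.5 223. ]
(0.6575, 0.2375, 0.082) [199.1 183.8] [345.5 222. ]
(0.6575, 0.1815, 0.082) [310.6 183.8] [325.8 223.9]
(0.6297, 0.2557, 0.082) [169.1 234. ] [349.4 213. ]
```

>>> {"method": "arm_command", "body": {"series": "1 0 0 0 0; 1 0 0 0 0; 1 0 0 0 0; 1 0 0 0 0; 1 0 0 0 0; 1 0 0 0 0; 1 0 0 0 0; 1 0 0 0 0; 1 0 0 0 0; 1 0 0 0 0"}}

```text
clock: 18.25
position: [0.6288, 0.2095, 0.1011]
ee_rot: [1.0, 0.0, 0.0, -0.0]
ft_force: [-4.8, -1.2, 6.2]
grip_width: 0.004
grasp_force: 2.8
```

>>> {"method": "arm_command", "body": {"series": "1 0 0 0 0; 1 0 0 0 0; 1 0 0 0 0; 1 0 0 0 0; 1 0 0 0 0; 1 0 0 0 0; 1 0 0 0 0; 1 0 0 0 0; 1 0 0 0 0; 1 0 0 0 0"}}

```text
clock: 19.5
position: [0.6288, 0.2096, 0.1011]
ee_rot: [1.0, 0.0, 0.0, -0.0]
ft_force: [-4.2, -1.2, 5.1]
grip_width: -0.002
grasp_force: 2.8
```

Run:
```python
from workcell import manip
o=manip.get_obs(); print(o["clock"],o["position"],o["ft_force"])
if abs(o["position"][2]-.101)<.001: print(manip.hand_in())
```

```text
19.5 [0.62876204 0.20956012 0.10105307] [-4.22596266 -1.19279897  5.14277256]
the job is handed in; nothing more can be done
None
```

The job is handed in at 19.5 s: the sleeve is home on the spigot and released, and the paddle was held about half-way (fingertips 82 mm up, 5–6 N) for over 2 s and is still pressed; I viewed 11 pictures against the limit of 10, and judged half-way by tip height and force, not by a final picture.

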